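# Take the left-hand burr nut off the lab mill

## Robot

A 7-joint arm with a two-finger parallel gripper is mounted at the origin on the work surface. World frame = base frame: x ahead of the robot, y to its left, z up, the work surface at z = 0. Lengths are in m, angles in rad, forces in N, time in s.
With the tool pointing down it reaches from about 0.35 to 0.9 m from the base axis. Payload 8.1 kg.
Tool frame: the origin (TCP) lies midway between the tips of the shut fingers; the grasp point (between the pads) lies arm.tcp_to_grasp behind it (arm.tcp_to_grasp is the distance from the TCP to the grasp point, in m); z points along the fingers, y is the line along which they close (so a half turn about z gives the same grasp; the last joint's range is limited). The gripper opens to 92 mm and grips with 3 to 60 N. Pads are 19 mm wide; open, the fingers measure 130 mm over their backs; the gripper's body (75 mm by 190 mm) begins 47 mm behind the grasp point.
Start: joints at [-1.38, 0.434, 0.025, 1.573, -0.012, 1.134, -0.075], TCP at [0.181, 0.598, 0.196] pointing down, gripper open.
Joint ranges: [-2.62, 2.62], [-0.44, 2.09], [-1.27, 1.32], [0.08, 2.57], [-1.32, 4.46], [0.12, 2], [-2.74, 2.74]. Speed limits (rad/s): [2.22, 2.22, 3.01, 3.01, 3.14, 3.14, 3.14].

## Interface

Orientations are given as a rotation vector (axis times angle).
In Python, from cell import observe, get_image, arm gives the robot as it stands. The module is installed in compiled form; this text tells all that it offers.
- The arm moves only by the tool drive_tool, never from a script. Its argument "steps" is a list of rows, each a list of 5 numbers: the closure, from 0 (fully open) to 1 (shut), then the shift along the world's x, y, z in mm, then the turn about the world's z in rad. In form: [[hand, x, y, z, roll], ...]. A call has 1 to 20 rows; each row shifts and turns the commanded pose from where the row before left it; what a row does not reach is not made up. A row lasts 1/12 s, in which the tool goes at most 41.7 mm and 7.16 degrees, less where a joint would pass 70% of its speed; a pose out of reach is approached as far as the arm can. A call with a gripper value outside its range is refused whole. The fingers move at their own pace and stop on an object; "grip_force" is the grip in N (left out, the last holds). Time passes only in rows, so rows that do not move let the fingers close. It gives the time, the measured TCP pose, the force, the opening and the grip force at its end, in the units of the state.
- observe(): the state, without advancing time (a new reading comes with each control period).
- get_image(name): name is "scene" or "top" or "wrist"; returns a dict with "image" (480x640x3 uint8, red, green, blue), "vfov" (degrees; the focal length in pixels is half the picture's height over the tangent of half this angle, whatever the lens; pixels are square), "cx", "cy" (the principal point, pixels), "k1" (the pictures are not rectified: a ray, as slopes to the right and down, at radius r is drawn at 1 + k1 r^2 times it, then the intrinsics apply), "xyz" and "attitude" of the camera in the world. Camera axes: x right, y down, z forward; pixel columns grow to the right and rows downward; lengths in m; the calibration is good to about 2 mm. A picture is of the moment at which its call begins. There is no depth.
- arm.sign_off(): hands the job in; it is judged then, once.
The state is a dict: "clock": time; "joints": joint angles; "dq": joint speeds; "joint_efforts": joint torques, N m; "position": TCP position; "ee_rot": TCP orientation; "force": force on the tool from outside, world axes, zero at the start; "ft_torque": the same for the moment, N m; "width": opening from 0.0 (shut) to 1.0 (fully open); "gripper_force": force on a finger pad.
Only numpy, scipy, OpenCV 4.12 (cv2) and the standard library are available. Lean on these libraries where they do the work, as an engineer would, in place of code of your own. Each camera call takes 0.05 s, during which the arm holds its last target. There are 200 camera calls.

## Task

The winged hand nut on the mill's upright spindle has a left-hand (reverse) thread: unscrew it by turning it clockwise as seen from above, without forcing the thread or side-loading the spindle, and lift it off when it comes free. Set it down gently in the steel tray, standing upright with its wing on top, let go of it, and leave the bottle, spanner, beaker, mill and tray as they are.

Things in the scene. Friction and masses are not known exactly. Their poses are not given: they have to be found in the camera images.
- nut: Loose aluminium hand nut, 0.13 to 0.21 kg: twelve-sided hub 45 mm across, 34 mm tall, open below (bore 34 mm), on it a flat upright wing 54 mm long, 12 mm thick, 36 mm high; 70 mm tall in all. Origin: centre of the underside; x along the wing, y across its thickness, z up. Side play on the spindle about 2 mm.
- nut_grip (a point): On the wing's midline, 57 mm above the nut's underside: grip here, closing across the 12 mm thickness. Axes as the nut. Clockwise from above the nut rises 12 mm a turn; after 25 to 120 degrees (it varies) the thread lets go, then it pulls straight up within a window of about 20 degrees, ended by a solid stop. Anticlockwise it tightens, then meets a stop.
- mill: Fixed grey mill 160 x 160 mm, body 82 mm high, with a round toothed burr 116 mm across on top (its face at 100 mm). Origin: centre of the underside, on the spindle axis; z up.
- spindle: The mill's fixed upright steel spindle, 17 mm thick with two small cross lugs (30 mm over their ends, hidden inside the nut) that engage its thread. Origin: on its axis at the mill's underside; axes as the mill's.
- spindle_top (a point): Top of the spindle, on its axis, 134 mm above the table. The nut reaches about 20 mm down over it and sits on a sprung pressure plate, which pushes it up against the thread with about 3 to 9 N; once freed the nut pops up about 3 mm, and must rise 20 mm to clear.
- tray: Fixed open steel tray 150 x 150 mm outside, 24 mm high, walls and floor about 4 mm. Origin: centre of its underside.
- tray_in (a point): Centre of the tray's inner floor, about 4 mm above the table.
- bottle: White plastic bottle, 60 mm thick, 120 mm tall, loose. Origin: centre of the underside. Leave alone.
- spanner: Steel spanner lying on the bench, loose. Leave alone.
- beaker: Glass beaker, 56 mm wide, 60 mm tall, loose. Origin: centre of the underside. Leave alone.
Things that resemble listed ones, but are neither listed nor needed, are in the scene too. Leave any purple look-alike of the nut alone.

How it is judged:
By the outcome, as a careful person would: the job done as asked, in the order asked, and still so for the second after the job is handed in, with the robot touching nothing.
It also fails if it takes over 72 s, if anything falls off the work surface, if the arm or the gripper's body presses on something with over 40 N, if the wrist force passes 120 N, or if a joint passes its speed limit or range.

## Working session

There is one attempt and no reset: what is moved stays moved. The work goes in short steps, Python scripts to look and compute and a tool call to move; the robot and the scene stay as the last step left them, time stands still between calls to the robot, and variables do not carry over. Pictures are saved under pics/ and viewed, at most 10 in all, crops included, and the job is handed in when it is done.

Besides the shell and the picture viewer there is one more tool, called in YAML: its name, and indented under it one key for each argument. drive_tool: Moves the arm, as the interface text tells. Its arguments: {"type":"object","properties":{"steps":{"type":"array"},"grip_force":{"type":"number"}},"required":["steps"]}

```bash
mkdir -p pics
cat > h.py <<'E'
import numpy as np, cv2
from scipy.spatial.transform import Rotation as R
from cell import observe, get_image, arm
def rot(a):
    a=np.array(a,float)
    return a if a.shape==(3,3) else (R.from_rotvec(a).as_matrix() if a.size==3 else R.from_quat(a).as_matrix())
def K(c):
    f=240/np.tan(np.radians(c["vfov"])/2)
    return np.array([[f,0,c["cx"]],[0,f,c["cy"]],[0,0,1]]),np.array([c["k1"],0,0,0,0.])
def ray(c,uv):
    k,d=K(c); p=cv2.undistortPoints(np.array([[uv]],float),k,d)[0,0]
    return np.array(c["xyz"]),rot(c["attitude"])@np.array([p[0],p[1],1])
def atz(c,uv,z):
    o,d=ray(c,uv); return o+d*(z-o[2])/d[2]
def proj(c,P):
    k,d=K(c); A=rot(c["attitude"]).T
    return cv2.projectPoints(np.array(P,float).reshape(-1,3),cv2.Rodrigues(A)[0],-A@np.array(c["xyz"]),k,d)[0][:,0]
def tri(c1,u1,c2,u2):
    o1,d1=ray(c1,u1);o2,d2=ray(c2,u2)
    s=np.linalg.lstsq(np.c_[d1,-d2],o2-o1,rcond=None)[0]
    return (o1+s[0]*d1+o2+s[1]*d2)/2, np.linalg.norm(o1+s[0]*d1-o2-s[1]*d2)
def snap(n,f):
    c=get_image(n); cv2.imwrite(f"pics/{f}.png",c["image"][:,:,::-1]); return c
E
python3 - <<'E'
from h import *
import pickle
for n in("top","scene"):
    c=snap(n,n+"1"); pickle.dump(c,open(n+"1.pkl","wb")); print(n,{k:v for k,v in c.items() if k!="image"})
print(observe(),arm.tcp_to_grasp)
E
```

```text
top {'vfov': 48.95138972383786, 'cx': 317.23928317076974, 'cy': 227.580771034754, 'k1': -0.03481970491562069, 'xyz': array([0.45792032, 0.11857452, 1.19480376]), 'attitude': array([-2.17277022,  2.18267398, -0.15584457])}
scene {'vfov': 50.16288635104727, 'cx': 309.39351676371746, 'cy': 236.96658425086665, 'k1': -0.08406100779320186, 'xyz': array([0.96647802, 0.63834126, 0.86996997]), 'attitude': array([-0.89050019, -2.60212782,  0.99981587])}
{'clock': 0.1, 'joints': array([-1.3795849 ,  0.43510757,  0.02498182,  1.57398557, -0.01158898,
        1.13398667, -0.07508966]), 'dq': array([-1.70030712e-04, -2.16004466e-03, -1.20176226e-03, -3.15083114e-03,
        6.48230977e-05, -3.05952513e-05,  4.04945849e-04]), 'joint_efforts': array([ 3.31168492e-03, -6.69138265e+01,  9.87784155e-01, -3.15141284e+01,
       -6.05387287e-02,  3.75096663e-02,  4.25734277e-05]), 'position': array([0.18092339, 0.59773688, 0.19565993]), 'ee_rot': array([-4.59946358e-01, -3.10767806e+00,  2.10632324e-03]), 'force': array([-0.32361281, -0.0961709 ,  0.00426444]), 'ft_torque': array([ 0.00149026,  0.00467084, -0.02806365]), 'gripper_force': 0.0, 'width': 1.002749882258981} 0.0188
```

View pics/top1.png

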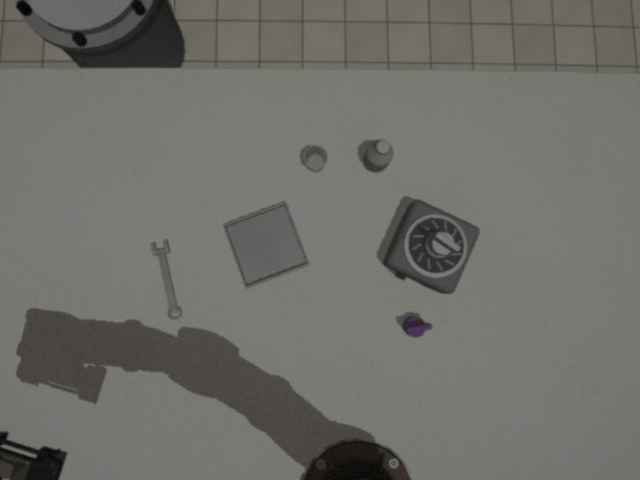

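View pics/scene1.png

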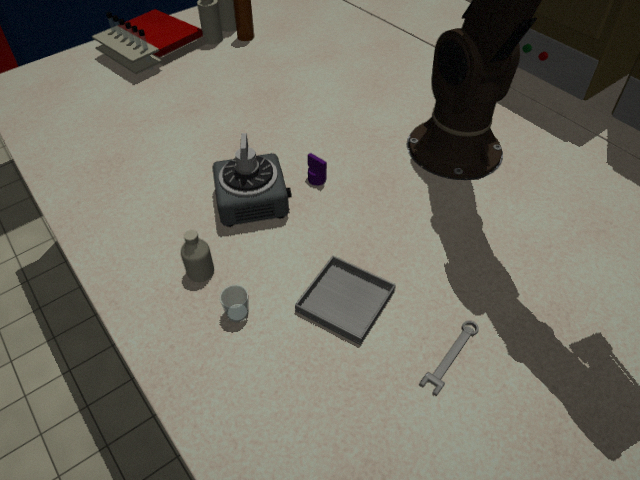

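Candidates for the nut are the grey winged nut on the mill (top 445,243; scene 245,155) and a purple winged piece on the bench (top 415,326; scene 316,170). The grey one fits, since it sits on the spindle. The tray is at top (266,244). I'll confirm with an enlarged crop.

Run:
```python
from h import *
import pickle
t=pickle.load(open("top1.pkl","rb"))["image"];s=pickle.load(open("scene1.pkl","rb"))["image"]
a=cv2.resize(t[190:300,375:485],(400,400),interpolation=cv2.INTER_CUBIC)
b=cv2.resize(s[125:205,205:285],(400,400),interpolation=cv2.INTER_CUBIC)
o=np.hstack([a,b])[:,:,::-1].astype(float); o=255*(o/255)**.6
cv2.imwrite("pics/crop1.png",o.astype(np.uint8))
```

```text
(no output)
```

View pics/crop1.png

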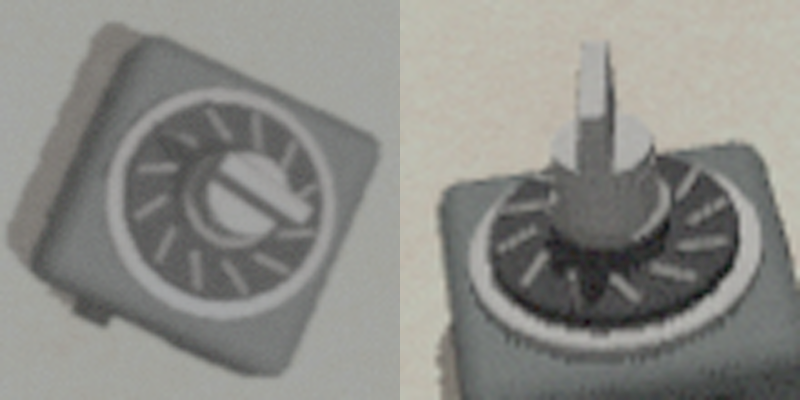

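The crop shows the grey nut seated on the mill's burr, with the wing top running lower-right in the top view. In scene, its top face runs from about (244,133.5) to (243.5,148.5). Next I compute its pose.

Run:
```python
from h import *
import pickle
t=pickle.load(open("top1.pkl","rb"));s=pickle.load(open("scene1.pkl","rb"))
def ring(c,box,T):
    g=cv2.cvtColor(c["image"],cv2.COLOR_RGB2GRAY); return g
print("ring top",atz(t,(375+220*.275,190+203*.275),.1))
print("ring scene",atz(s,(205+218/5,125+240/5),.1))
for x in((245-1,133.6),(243.6,149)): print("wing s",atz(s,x,.184))
print("tray corners")
for x in((224,223),(285,203),(308,264),(247,286)): print(atz(t,x,.024))
for x in((334,258),(395,287),(361,342),(296,304)): print(atz(s,x,.024))
C=(atz(t,(375+220*.275,190+203*.275),.1)+atz(s,(205+218/5,125+240/5),.1))/2
cz=C.copy()
a=cv2.resize(t["image"][190:300,375:485],(550,550),interpolation=cv2.INTER_CUBIC)[:, :, ::-1].copy()
g=cv2.cvtColor(t["image"],cv2.COLOR_RGB2GRAY)
# wing outline match: score yaw by gradient along projected wing edges in both images
from scipy.ndimage import map_coordinates
def score(p):
    x,y,th=p; tot=0
    for c in(t,s):
        im=cv2.GaussianBlur(cv2.cvtColor(c["image"],cv2.COLOR_RGB2GRAY).astype(float),(0,0),.8)
        G=np.hypot(cv2.Sobel(im,6,1,0),cv2.Sobel(im,6,0,1))
        q=[(27,6),(-27,6),(-27,-6),(27,-6)];P=[]
        for i in range(4):
            A,B=np.array(q[i]),np.array(q[(i+1)%4])
            for l in np.linspace(0,1,25): P.append((*(A+(B-A)*l),184))
        P=np.array(P)/1000;ca,sa=np.cos(th),np.sin(th)
        W=np.c_[x+ca*P[:,0]-sa*P[:,1],y+sa*P[:,0]+ca*P[:,1],P[:,2]]
        u=proj(c,W);tot+=map_coordinates(G,[u[:,1],u[:,0]],order=1).mean()/G[120:300].max()
    return tot
r=[]
for dx in np.arange(-6,7,2):
  for dy in np.arange(-6,7,2):
    for th in np.arange(0,180,4):
      r.append((score((C[0]+dx/1e3,C[1]+dy/1e3,np.radians(th))),dx,dy,th))
r.sort(reverse=True);print(C,*r[:8],sep="\n")
_,dx,dy,th=r[0]
v=[]
for c,(x0,y0,n) in((t,(375,190,110)),(s,(205,125,80))):
    k=400/n;a=cv2.resize(c["image"][y0:y0+n,x0:x0+n],(400,400),interpolation=cv2.INTER_CUBIC)[:,:,::-1].copy()
    th_=np.radians(th);e=np.array([np.cos(th_),np.sin(th_)]);f=np.array([-e[1],e[0]]);b=C[:2]+np.array([dx,dy])/1e3
    poly=[(*(b+i*.027*e+j*.006*f),.184) for i,j in((1,1),(-1,1),(-1,-1),(1,-1))]
    circ=[(C[0]+.058*np.cos(q),C[1]+.058*np.sin(q),.1) for q in np.linspace(0,6.28,60)]
    hub=[(*(b+.0225*np.array([np.cos(q),np.sin(q)])),.148) for q in np.linspace(0,6.28,60)]
    for P,col in((poly,(0,0,255)),(circ,(0,255,0)),(hub,(255,0,0))):
        u=(proj(c,P)-(x0,y0)+.5)*k; cv2.polylines(a,[u.astype(int)],True,col,1)
    v.append(a)
cv2.imwrite("pics/ov.png",np.hstack(v))
```

```text
ring top [ 0.54221675 -0.16358377  0.1       ]
ring scene [ 0.54851929 -0.15502976  0.1       ]
wing s [ 0.53050493 -0.18598203  0.184     ]
wing s [ 0.56032911 -0.14061097  0.184     ]
tray corners
[0.60092915 0.2901718  0.024     ]
[0.64578022 0.15438816 0.024     ]
[0.50884373 0.10336605 0.024     ]
[0.46106977 0.23788144 0.024     ]
[0.51348016 0.11126868 0.024     ]
[0.46429629 0.24710263 0.024     ]
[0.60250034 0.30025657 0.024     ]
[0.64736548 0.156124   0.024     ]
[ 0.54536802 -0.15930677  0.1       ]
(np.float64(0.8025834646956536), np.int64(0), np.int64(-6), np.int64(52))
(np.float64(0.7999023273675684), np.int64(0), np.int64(-6), np.int64(56))
(np.float64(0.7742438249293854), np.int64(-2), np.int64(-6), np.int64(56))
(np.float64(0.7649792600595291), np.int64(-2), np.int64(-6), np.int64(60))
(np.float64(0.7614543447637548), np.int64(-2), np.int64(-6), np.int64(52))
(np.float64(0.7579396002641094), np.int64(0), np.int64(-6), np.int64(60))
(np.float64(0.7463598965780165), np.int64(-2), np.int64(-6), np.int64(64))
(np.float64(0.7442489050470407), np.int64(0), np.int64(-6), np.int64(48))
```

View pics/ov.png

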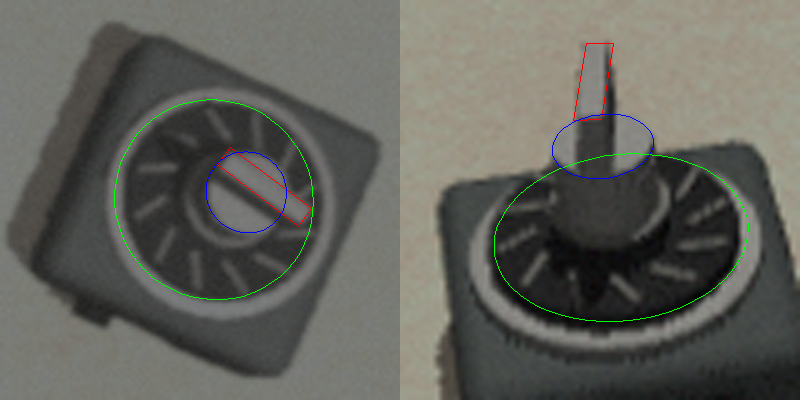

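Overlay agrees: nut centre is about (0.545, -0.164), yaw about 56°, with hub top at 0.148 and wing top at 0.184. Tray centre is about (0.555, 0.197). Now moving over the nut.

drive_tool:
  steps:
    - [0, 15, -32, 5, -0.078]
    - [0, 15, -32, 5, -0.078]
    - [0, 15, -32, 5, -0.078]
    - [0, 15, -32, 5, -0.078]
    - [0, 15, -32, 5, -0.078]
    - [0, 15, -32, 5, -0.078]
    - [0, 15, -32, 5, -0.078]
    - [0, 15, -32, 5, -0.078]
    - [0, 15, -32, 5, -0.078]
    - [0, 15, -32, 5, -0.078]
    - [0, 15, -32, 5, -0.078]
    - [0, 15, -32, 5, -0.078]
    - [0, 15, -32, 5, -0.078]
    - [0, 15, -32, 5, -0.078]
    - [0, 15, -32, 5, -0.078]
    - [0, 15, -32, 5, -0.078]
    - [0, 15, -32, 5, -0.078]
    - [0, 15, -32, 5, -0.078]
    - [0, 15, -32, 5, -0.078]
    - [0, 15, -32, 5, -0.078]
  grip_force: 25

```text
clock: 1.77
position: [0.4812, -0.0434, 0.2966]
ee_rot: [-2.516, -1.881, -0.0]
force: [0.4, -0.3, 0.1]
width: 0.999
gripper_force: 0.0
```

drive_tool:
  steps:
    - [0, 16, -30, 1, -0.078]
    - [0, 16, -30, 1, -0.078]
    - [0, 16, -31, 1, -0.078]
    - [0, 16, -31, 1, -0.078]
    - [0, 0, 0, 0, 0]
    - [0, 0, 0, 0, 0]
    - [0, 0, 0, 0, 0]

```text
clock: 2.35
position: [0.5446, -0.1634, 0.2998]
ee_rot: [-2.774, -1.473, 0.002]
force: [-0.0, 1.1, -0.5]
width: 1.0
gripper_force: 0.0
```

Run:
```python
from h import *
import pickle
c=snap("wrist","w1"); pickle.dump(c,open("w1.pkl","wb"))
o=observe();print(o["position"],o["ee_rot"],rot(o["ee_rot"])[:,1],o["joints"],o["clock"],o["force"])
C=(.545,-.164);th=np.radians(56);e=np.array([np.cos(th),np.sin(th)]);f=np.array([-e[1],e[0]])
a=c["image"][:,:,::-1].copy()
u=proj(c,[(*(C+i*.027*e+j*.006*f),.184) for i,j in((1,1),(-1,1),(-1,-1),(1,-1))])
print(u); cv2.polylines(a,[u.astype(int)],True,(0,0,255),1); cv2.imwrite("pics/w1o.png",a)
```

```text
[ 0.54470517 -0.16273281  0.29997142] [-2.77300357e+00 -1.47420890e+00  5.46361415e-04] [ 0.82896692 -0.55929653 -0.00111396] [-0.40126357  0.32826241  0.82869725  1.59532537 -0.24771258  1.32843674
 -0.13260944] 2.4 [-0.5686524  -0.11089632  0.56645088]
[[311.65249248 192.05822151]
 [312.03885298 251.27828578]
 [325.30734258 251.27399206]
 [325.6285795  192.05023552]]
```

View pics/w1o.png

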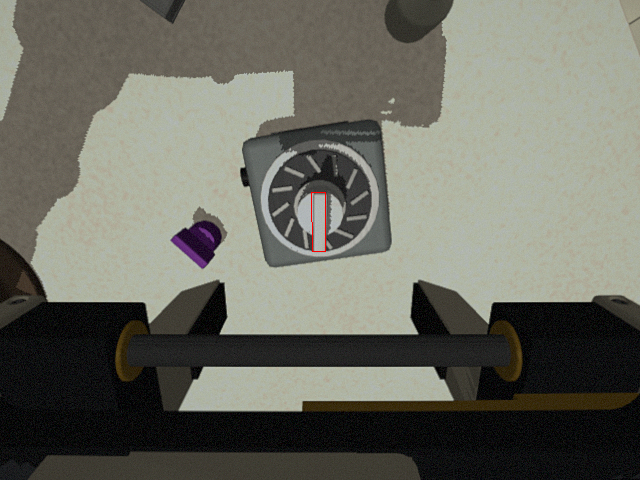

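The overlay lies on the wing in the wrist view (312–325, 192–251). I'll refine the wing and burr centres numerically.

Run:
```python
from h import *
import pickle
c=pickle.load(open("w1.pkl","rb"));g=cv2.cvtColor(c["image"],cv2.COLOR_RGB2GRAY).astype(float)
print(np.round(g[238,300:340]),np.round(g[200:260,318]),sep="\n")
print("rows near top",np.round(g[185:200,318]))
for r in(200,245): print(r,np.round(g[r,304:334]))
# burr outer ring: radial edge search
from scipy.ndimage import map_coordinates
C0=np.array([.545,-.164]);pts=[]
for q in np.linspace(0,2*np.pi,120,endpoint=False):
    rr=np.arange(.050,.066,.0003);P=np.c_[C0[0]+rr*np.cos(q),C0[1]+rr*np.sin(q),0*rr+.1]
    u=proj(c,P);v=cv2.GaussianBlur(map_coordinates(g,[u[:,1],u[:,0]],order=1).reshape(-1,1),(1,5),0)[:,0]
    d=np.diff(v);i=d.argmin()
    if d[i]<-4: pts.append((P[i,0],P[i,1]))
p=np.array(pts)
for _ in range(4):
    s=np.linalg.lstsq(np.c_[2*p,np.ones(len(p))],(p**2).sum(1),rcond=None)[0];r=np.sqrt(s[2]+s[:2]@s[:2])
    e=abs(np.hypot(*(p-s[:2]).T)-r);p=p[e<max(.0008,np.median(e)*2)]
print("burr",s[:2],r,len(p))
```

```text
[ 59.  62.  56.  96. 168. 167. 149.  97.  52.  59.  61.  55.  65. 102.
 165. 183. 186. 180. 182. 179. 180. 182. 179. 177. 171. 136.  62.  38.
  61.  58.  59.  63.  66.  54.  62.  59.  63.  60.  56.  63.]
[179. 178. 178. 180. 182. 179. 183. 185. 181. 179. 179. 183. 177. 180.
 181. 179. 177. 183. 181. 182. 177. 184. 183. 180. 181. 178. 179. 183.
 179. 180. 180. 181. 182. 181. 175. 180. 180. 181. 182. 179. 184. 179.
 181. 176. 179. 177. 182. 178. 182. 179. 182. 166. 171. 177. 181. 181.
 141.  98.  95.  86.]
rows near top [ 62.  64.  65.  63.  61.  62.  61.  63. 102. 145. 173. 182. 179. 183.
 178.]
200 [182. 181. 179. 181. 179. 183. 182. 184. 174. 122. 156. 180. 180. 182.
 179. 180. 180. 177. 180. 182. 183. 168. 135.  77.  90.  90. 104. 143.
 181. 183.]
245 [ 96. 163. 164. 149.  89.  46.  56.  61.  56. 110. 170. 181. 181. 180.
 177. 182. 179. 183. 177. 173. 166. 126.  94. 142. 155. 153. 135.  81.
  54.  57.]
burr [ 0.54632518 -0.16312734] 0.06471279059527281 73
```

Wing and burr centres agree to about 1.5 mm. Descending to TCP z ≈ 0.152.

drive_tool:
  steps:
    - [0, 0, 0, -25, 0]
    - [0, 0, 0, -25, 0]
    - [0, 0, 0, -25, 0]
    - [0, 0, 0, -25, 0]
    - [0, 0, 0, -20, 0]
    - [0, 0, 0, -15, 0]
    - [0, 0, 0, -8, 0]
    - [0, 0, 0, -4, 0]
    - [0, 0, 0, 0, 0]
    - [0, 0, 0, 0, 0]
    - [0, 0, 0, 0, 0]

```text
clock: 3.32
position: [0.5457, -0.1638, 0.1544]
ee_rot: [2.774, 1.473, 0.002]
force: [0.7, 0.3, -0.1]
width: 1.002
gripper_force: 0.0
```

drive_tool:
  steps:
    - [0.5, 0, 0, -1, 0]
    - [0.7, 0, 0, 0, 0]
    - [0.8, 0, 0, 0, 0]
    - [0.85, 0, 0, 0, 0]
    - [0.9, 0, 0, 0, 0]
    - [0.95, 0, 0, 0, 0]
    - [1, 0, 0, 0, 0]
    - [1, 0, 0, 0, 0]
    - [1, 0, 0, 0, 0]
    - [1, 0, 0, 0, 0]
    - [1, 0, 0, 0, 0]
  grip_force: 25

```text
clock: 4.23
position: [0.545, -0.1638, 0.1523]
ee_rot: [2.775, 1.472, -0.0]
force: [-0.3, -0.3, -1.2]
width: 0.251
gripper_force: 0.0
```

Run:
```python
from h import *
o=observe();print(o["position"],o["force"],o["ft_torque"],o["width"],o["gripper_force"],o["joints"])
```

```text
[ 0.54502274 -0.1637811   0.1523452 ] [-0.30576234 -0.30382406 -1.22673205] [-0.08697811  0.09391296 -0.02610171] 0.2511382371195146 0.0 [-0.3361648   0.45604993  0.75881384  1.81242907 -0.36403988  1.01789863
 -0.02857271]
```

Fingers still closing (12 mm corresponds to width 0.13).

drive_tool:
  steps:
    - [1, 0, 0, 0, 0]
    - [1, 0, 0, 0, 0]
    - [1, 0, 0, 0, 0]
    - [1, 0, 0, 0, 0]
    - [1, 0, 0, 0, 0]

```text
clock: 4.65
position: [0.5452, -0.1638, 0.1524]
ee_rot: [2.775, 1.472, 0.0]
force: [1.3, -1.0, -0.4]
width: 0.123
gripper_force: 25.0
```

Run:
```python
from h import *
o=observe();print(o["position"],o["force"],o["ft_torque"],o["width"],o["gripper_force"],o["joints"])
```

```text
[ 0.54522378 -0.16384387  0.15239619] [ 1.31112287 -0.9866797  -0.4351761 ] [-0.23585762 -0.10527626 -0.03851108] 0.12267837913206366 24.988954067230225 [-0.33615931  0.45606279  0.75879483  1.81225445 -0.36406915  1.01763618
 -0.02856814]
```

drive_tool:
  steps:
    - [1, 0, 0, 0.1, -0.06]
    - [1, 0, 0, 0.1, -0.06]
    - [1, 0, 0, 0.1, -0.06]
    - [1, 0, 0, 0.1, -0.06]
    - [1, 0, 0, 0.1, -0.06]
    - [1, 0, 0, 0.1, 0]

```text
clock: 5.15
position: [0.5449, -0.1636, 0.1529]
ee_rot: [-2.965, -1.038, 0.001]
force: [-0.6, 0.6, 0.5]
width: 0.124
gripper_force: 25.0
```

```bash
cat > st.py <<'E'
from h import *
o=observe();y=rot(o["ee_rot"])[:,1];print("yaw",np.degrees(np.arctan2(y[1],y[0])),"pos",o["position"],"F",o["force"].round(2),"T",o["ft_torque"].round(3),o["width"],o["gripper_force"],o["joints"].round(2),o["clock"])
E
python3 st.py
```

```text
yaw -51.429652890266205 pos [ 0.54493051 -0.16358096  0.15287536] F [-0.58  0.56  0.49] T [-0.039  0.101 -0.01 ] 0.12399190410918216 24.991699755191803 [-0.39  0.48  0.84  1.82 -0.41  1.03 -0.28] 5.15
```

drive_tool:
  steps:
    - [1, 0, 0, 0.1, -0.06]
    - [1, 0, 0, 0.1, -0.06]
    - [1, 0, 0, 0.1, -0.06]
    - [1, 0, 0, 0.1, 0]

```text
clock: 5.48
position: [0.5449, -0.1636, 0.1533]
ee_rot: [-3.046, -0.77, 0.001]
force: [1.2, -0.6, 0.1]
width: 0.127
gripper_force: 25.0
```

```bash
python3 st.py
```

```text
yaw -61.635344401007906 pos [ 0.54493857 -0.16360462  0.15325487] F [ 1.15 -0.57  0.09] T [ 0.046  0.117 -0.046] 0.12733117713799527 24.992035925388336 [-0.42  0.49  0.89  1.82 -0.44  1.04 -0.43] 5.4833
```

drive_tool:
  steps:
    - [1, 0, 0, 0.1, -0.06]
    - [1, 0, 0, 0.1, -0.06]
    - [1, 0, 0, 0.1, -0.06]
    - [1, 0, 0, 0.1, 0]

```text
clock: 5.82
position: [0.5449, -0.1637, 0.1537]
ee_rot: [3.102, 0.495, -0.001]
force: [0.5, 0.1, 1.1]
width: 0.122
gripper_force: 25.0
```

```bash
python3 st.py
```

```text
yaw -71.88445930140634 pos [ 0.54490404 -0.16371527  0.15366744] F [0.46 0.07 1.11] T [ 0.031  0.219 -0.079] 0.12209145131482074 24.992523193359375 [-0.44  0.51  0.94  1.82 -0.47  1.06 -0.57] 5.8167
```

drive_tool:
  steps:
    - [1, 0, 0, 0.1, -0.06]
    - [1, 0, 0, 0.1, -0.06]
    - [1, 0, 0, 0.1, -0.06]
    - [1, 0, 0, 0.1, 0]

```text
clock: 6.15
position: [0.5449, -0.1638, 0.154]
ee_rot: [3.134, 0.215, -0.001]
force: [-0.4, 0.6, 0.7]
width: 0.126
gripper_force: 25.0
```

```bash
python3 st.py
```

```text
yaw -82.14521137500388 pos [ 0.54491173 -0.16376385  0.15403355] F [-0.35  0.56  0.69] T [-0.077  0.148 -0.011] 0.12629210568502672 24.991217851638794 [-0.47  0.53  1.    1.82 -0.51  1.07 -0.72] 6.15
```

drive_tool:
  steps:
    - [1, 0, 0, 0.1, -0.06]
    - [1, 0, 0, 0.1, -0.06]
    - [1, 0, 0, 0.1, 0]

```text
clock: 6.4
position: [0.5449, -0.1638, 0.1543]
ee_rot: [3.141, 0.028, -0.001]
force: [-0.2, -0.7, 1.0]
width: 0.121
gripper_force: 25.0
```

```bash
python3 st.py
```

```text
yaw -88.98693939777452 pos [ 0.54486605 -0.16376819  0.15430182] F [-0.24 -0.71  0.95] T [-0.05   0.215  0.001] 0.12111224002740507 24.9914288520813 [-0.49  0.55  1.03  1.82 -0.53  1.08 -0.82] 6.4
```

drive_tool:
  steps:
    - [1, 0, 0, 0.5, 0]
    - [1, 0, 0, 0.5, 0]
    - [1, 0, 0, 0, 0]

```text
clock: 6.65
position: [0.5449, -0.1637, 0.1555]
ee_rot: [-3.141, -0.029, 0.0]
force: [-0.4, 1.0, -1.9]
width: 0.124
gripper_force: 25.0
```

```bash
python3 st.py
```

```text
yaw -88.94613068367235 pos [ 0.54492339 -0.16368642  0.15545384] F [-0.38  1.02 -1.86] T [-0.018  0.19   0.026] 0.12435467302252315 24.990220069885254 [-0.49  0.54  1.03  1.82 -0.53  1.08 -0.82] 6.65
```

drive_tool:
  steps:
    - [1, 0, 0, 0.5, 0]
    - [1, 0, 0, 0.5, 0]
    - [1, 0, 0, 0, 0]

```text
clock: 6.9
position: [0.545, -0.1637, 0.1565]
ee_rot: [-3.141, -0.026, 0.0]
force: [0.2, -0.2, -2.2]
width: 0.127
gripper_force: 25.0
```

```bash
python3 st.py
```

```text
yaw -89.06284071006911 pos [ 0.54496067 -0.16373572  0.15645344] F [ 0.22 -0.16 -2.19] T [-0.014  0.246 -0.043] 0.12715817069073782 24.989130198955536 [-0.49  0.54  1.03  1.82 -0.53  1.09 -0.82] 6.9
```

drive_tool:
  steps:
    - [1, 0, 0, 0.5, 0]
    - [1, 0, 0, 0.5, 0]
    - [1, 0, 0, 0.5, 0]
    - [1, 0, 0, 0.5, 0]
    - [1, 0, 0, 0, 0]

```text
clock: 7.32
position: [0.5451, -0.1639, 0.1586]
ee_rot: [3.141, 0.025, 0.0]
force: [-0.0, -0.2, -1.0]
width: 0.127
gripper_force: 25.0
```

```bash
python3 st.py
python3 - <<'E'
from h import *
c=get_image("scene");w=get_image("wrist")
b=cv2.resize(c["image"][110:200,200:290],(400,400),interpolation=cv2.INTER_CUBIC)
a=cv2.resize(w["image"][160:400,200:440],(400,400),interpolation=cv2.INTER_CUBIC)
cv2.imwrite("pics/c2.png",(255*(np.hstack([a,b])[:,:,::-1]/255.)**.6).astype(np.uint8))
E
```

```text
yaw -89.0952120226077 pos [ 0.54513206 -0.16386868  0.1586141 ] F [-0.03 -0.2  -0.99] T [-0.016  0.217 -0.007] 0.12740865023147402 24.987988471984863 [-0.49  0.54  1.03  1.82 -0.52  1.09 -0.82] 7.3167
```

View pics/c2.png

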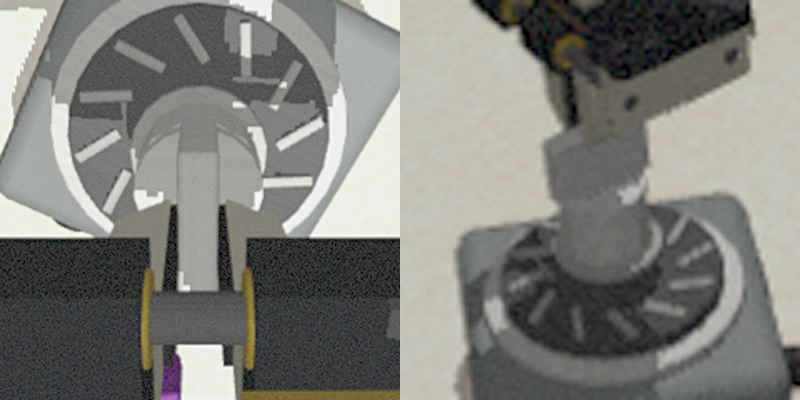

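The wing is aligned in the pads, turned with the gripper, and rises with only its weight (1–2 N), so the thread has let go. I'll lift straight up in stages.

drive_tool:
  steps:
    - [1, 0, 0, 1, 0]
    - [1, 0, 0, 1, 0]
    - [1, 0, 0, 1, 0]
    - [1, 0, 0, 1, 0]
    - [1, 0, 0, 0, 0]

```text
clock: 7.83
position: [0.5452, -0.1638, 0.1627]
ee_rot: [3.141, 0.025, 0.001]
force: [-0.2, 0.4, -2.0]
width: 0.127
gripper_force: 25.0
```

drive_tool:
  steps:
    - [1, 0, 0, 2, 0]
    - [1, 0, 0, 2, 0]
    - [1, 0, 0, 2, 0]
    - [1, 0, 0, 2, 0]
    - [1, 0, 0, 2, 0]
    - [1, 0, 0, 2, 0]
    - [1, 0, 0, 0, 0]

```text
clock: 8.42
position: [0.5452, -0.1639, 0.1749]
ee_rot: [3.141, 0.025, 0.001]
force: [-0.3, 0.0, -2.3]
width: 0.128
gripper_force: 25.0
```

drive_tool:
  steps:
    - [1, 0, 0, 4, 0]
    - [1, 0, 0, 6, 0]
    - [1, 0, 0, 8, 0]
    - [1, 0, 0, 8, 0]
    - [1, 0, 0, 6, 0]
    - [1, 0, 0, 4, 0]
    - [1, 0, 0, 0, 0]

```text
clock: 9.0
position: [0.5456, -0.164, 0.2116]
ee_rot: [3.141, 0.025, 0.003]
force: [0.1, -1.0, -2.6]
width: 0.121
gripper_force: 25.0
```

```bash
python3 st.py
python3 - <<'E'
from h import *
c=get_image("scene");w=get_image("wrist")
b=cv2.resize(c["image"][80:200,190:310],(400,400),interpolation=cv2.INTER_CUBIC)
a=cv2.resize(w["image"][160:400,200:440],(400,400),interpolation=cv2.INTER_CUBIC)
cv2.imwrite("pics/c3.png",(255*(np.hstack([a,b])[:,:,::-1]/255.)**.6).astype(np.uint8))
E
```

```text
yaw -89.0921098912133 pos [ 0.5455786  -0.16401078  0.21158169] F [ 0.12 -1.05 -2.59] T [-0.063  0.147  0.012] 0.12114578632709898 24.988054633140564 [-0.53  0.49  1.08  1.75 -0.46  1.19 -0.87] 9.0
```

View pics/c3.png

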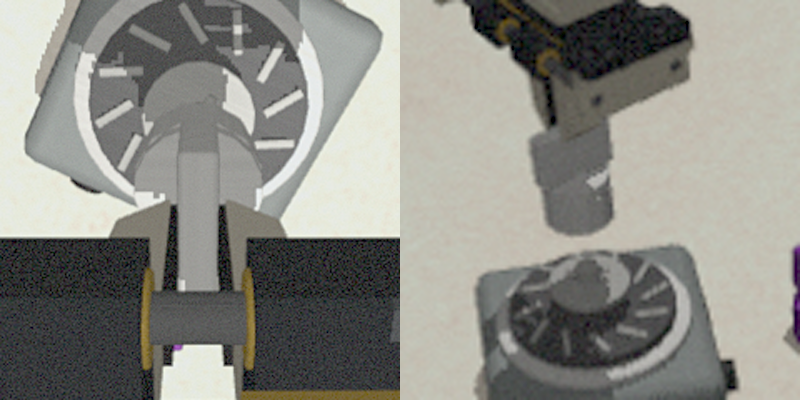

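The nut is off the spindle, upright in the grip. Carrying it to the tray at (0.555, 0.200).

drive_tool:
  steps:
    - [1, 0, 6, 10, 0]
    - [1, 0, 12, 10, 0]
    - [1, 0, 20, 5, 0]
    - [1, 1, 24, 0, 0]
    - [1, 1, 26, 0, 0]
    - [1, 1, 26, 0, 0]
    - [1, 1, 26, 0, 0]
    - [1, 1, 26, 0, 0]
    - [1, 1, 26, 0, 0]
    - [1, 1, 26, 0, 0]
    - [1, 1, 26, 0, 0]
    - [1, 1, 26, 0, 0]
    - [1, 1, 24, 0, 0]
    - [1, 1, 24, 0, 0]
    - [1, 0, 20, 0, 0]
    - [1, 0, 14, 0, 0]
    - [1, 0, 8, 0, 0]
    - [1, 0, 4, 0, 0]
    - [1, 0, 0, 0, 0]
    - [1, 0, 0, 0, 0]

```text
clock: 10.77
position: [0.5561, 0.1989, 0.2356]
ee_rot: [3.141, 0.022, 0.0]
force: [0.7, 0.2, -1.4]
width: 0.125
gripper_force: 25.0
```

drive_tool:
  steps:
    - [1, 0, 0, -10, 0]
    - [1, 0, 0, -25, 0]
    - [1, 0, 0, -25, 0]
    - [1, 0, 0, -25, 0]
    - [1, 0, 0, -25, 0]
    - [1, 0, 0, -25, 0]
    - [1, 0, 0, -20, 0]
    - [1, 0, 0, -10, 0]
    - [1, 0, 0, -5, 0]
    - [1, 0, 0, 0, 0]
    - [1, 0, 0, 0, 0]

```text
clock: 11.68
position: [0.5567, 0.1998, 0.0662]
ee_rot: [-3.141, -0.024, -0.002]
force: [0.6, -0.3, -1.5]
width: 0.126
gripper_force: 25.0
```

```bash
python3 st.py
python3 - <<'E'
from h import *
c=get_image("scene"); cv2.imwrite("pics/s4.png",c["image"][:,:,::-1])
E
```

```text
yaw -89.13906032879473 pos [0.55667689 0.19979657 0.06620698] F [ 0.58 -0.26 -1.51] T [-0.082  0.128  0.039] 0.12554885532151175 24.988050162792206 [-1.05  0.7   0.97  1.85 -0.7   0.97 -1.33] 11.6833
```

View pics/s4.png

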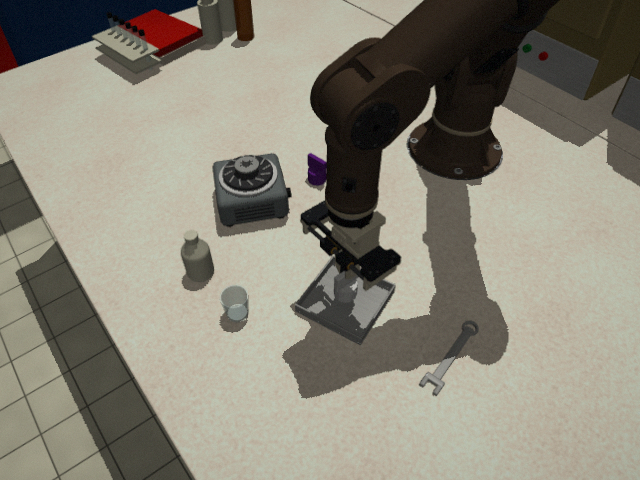

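The nut (345,290) is above the middle of the tray and everything else is undisturbed. Lowering slowly.

drive_tool:
  steps:
    - [1, 0, 0, -5, 0]
    - [1, 0, 0, -5, 0]
    - [1, 0, 0, -4, 0]
    - [1, 0, 0, -3, 0]
    - [1, 0, 0, -2, 0]
    - [1, 0, 0, 0, 0]

```text
clock: 12.23
position: [0.5557, 0.2002, 0.0459]
ee_rot: [3.141, 0.025, -0.001]
force: [-0.3, 0.8, -1.7]
width: 0.122
gripper_force: 25.0
```

drive_tool:
  steps:
    - [1, 0, 0, -0.5, 0]
    - [1, 0, 0, -0.5, 0]
    - [1, 0, 0, -0.5, 0]
    - [1, 0, 0, 0, 0]

```text
clock: 12.57
position: [0.5561, 0.2003, 0.045]
ee_rot: [-3.141, -0.025, -0.0]
force: [0.2, 1.1, -2.0]
width: 0.124
gripper_force: 25.0
```

drive_tool:
  steps:
    - [1, 0, 0, -0.5, 0]
    - [1, 0, 0, -0.5, 0]
    - [1, 0, 0, 0, 0]

```text
clock: 12.82
position: [0.556, 0.2002, 0.0439]
ee_rot: [3.141, 0.025, -0.0]
force: [-0.5, 0.1, -2.4]
width: 0.118
gripper_force: 25.0
```

drive_tool:
  steps:
    - [1, 0, 0, -0.5, 0]
    - [1, 0, 0, -0.5, 0]
    - [1, 0, 0, 0, 0]

```text
clock: 13.07
position: [0.556, 0.2002, 0.0428]
ee_rot: [3.141, 0.025, -0.0]
force: [0.4, 1.0, -2.7]
width: 0.126
gripper_force: 25.0
```

drive_tool:
  steps:
    - [1, 0, 0, -0.4, 0]
    - [1, 0, 0, -0.4, 0]
    - [1, 0, 0, 0, 0]

```text
clock: 13.32
position: [0.556, 0.2002, 0.0421]
ee_rot: [3.141, 0.025, -0.0]
force: [0.3, 0.0, -2.2]
width: 0.122
gripper_force: 25.0
```

drive_tool:
  steps:
    - [1, 0, 0, -0.4, 0]
    - [1, 0, 0, -0.4, 0]
    - [1, 0, 0, 0, 0]

```text
clock: 13.57
position: [0.556, 0.2002, 0.0413]
ee_rot: [3.141, 0.025, -0.0]
force: [0.0, 1.0, -2.1]
width: 0.122
gripper_force: 25.0
```

drive_tool:
  steps:
    - [1, 0, 0, -0.4, 0]
    - [1, 0, 0, -0.4, 0]
    - [1, 0, 0, 0, 0]

```text
clock: 13.82
position: [0.556, 0.2002, 0.0405]
ee_rot: [3.141, 0.025, -0.0]
force: [0.1, 0.3, -1.6]
width: 0.123
gripper_force: 25.0
```

drive_tool:
  steps:
    - [1, 0, 0, -0.4, 0]
    - [1, 0, 0, -0.4, 0]
    - [1, 0, 0, 0, 0]

```text
clock: 14.07
position: [0.556, 0.2003, 0.0397]
ee_rot: [3.141, 0.025, -0.0]
force: [0.1, -0.5, -2.7]
width: 0.118
gripper_force: 25.0
```

drive_tool:
  steps:
    - [1, 0, 0, -0.4, 0]
    - [1, 0, 0, -0.4, 0]
    - [1, 0, 0, 0, 0]

```text
clock: 14.32
position: [0.5563, 0.2, 0.0395]
ee_rot: [-3.141, -0.024, -0.001]
force: [-1.0, -0.8, 5.3]
width: 0.123
gripper_force: 25.0
```

```bash
python3 st.py
```

```text
yaw -89.1180363513652 pos [0.55626325 0.20001449 0.03948931] F [-1.05 -0.78  5.3 ] T [-0.13   0.618  0.032] 0.1225917486498047 24.993132054805756 [-1.03  0.73  0.93  1.87 -0.73  0.93 -1.3 ] 14.3167
```

Contact (Fz +5 N). Opening gently, then retreating.

drive_tool:
  steps:
    - [1, 0, 0, 0.3, 0]
    - [0.85, 0, 0, 0, 0]
    - [0.8, 0, 0, 0, 0]
    - [0.75, 0, 0, 0, 0]
    - [0.7, 0, 0, 0, 0]
    - [0.6, 0, 0, 0, 0]
    - [0.5, 0, 0, 0, 0]
    - [0.4, 0, 0, 0, 0]
    - [0.4, 0, 0, 0, 0]
    - [0.4, 0, 0, 0, 0]
    - [0.4, 0, 0, 0, 0]
    - [0.4, 0, 0, 0, 0]

```text
clock: 15.32
position: [0.556, 0.2002, 0.0392]
ee_rot: [3.141, 0.025, -0.0]
force: [0.2, 0.1, -0.5]
width: 0.595
gripper_force: 0.0
```

drive_tool:
  steps:
    - [0.4, 0, 0, 2, 0]
    - [0.4, 0, 0, 5, 0]
    - [0.4, 0, 0, 10, 0]
    - [0.4, 0, 0, 15, 0]
    - [0.4, 0, 0, 20, 0]
    - [0.4, 0, 0, 25, 0]
    - [0.4, 0, 0, 30, 0]
    - [0.4, 0, 0, 30, 0]
    - [0.4, 0, 0, 30, 0]
    - [0.4, 0, 0, 20, 0]
    - [0.4, 0, 0, 10, 0]
    - [0.4, 0, 0, 0, 0]
    - [0.4, 0, 0, 0, 0]
    - [0.4, 0, 0, 0, 0]

```text
clock: 16.48
position: [0.5551, 0.2003, 0.2349]
ee_rot: [3.141, 0.025, -0.003]
force: [0.3, -0.5, -0.6]
width: 0.601
gripper_force: 0.0
```

```bash
python3 st.py
python3 - <<'E'
from h import *
c=get_image("scene"); cv2.imwrite("pics/s5.png",c["image"][:,:,::-1])
E
```

```text
yaw -89.09513425609603 pos [0.55514454 0.20031667 0.234893  ] F [ 0.26 -0.52 -0.62] T [-0.023  0.269 -0.023] 0.601282094639749 0.0 [-1.16  0.53  1.14  1.66 -0.5   1.28 -1.48] 16.4833
```

View pics/s5.png

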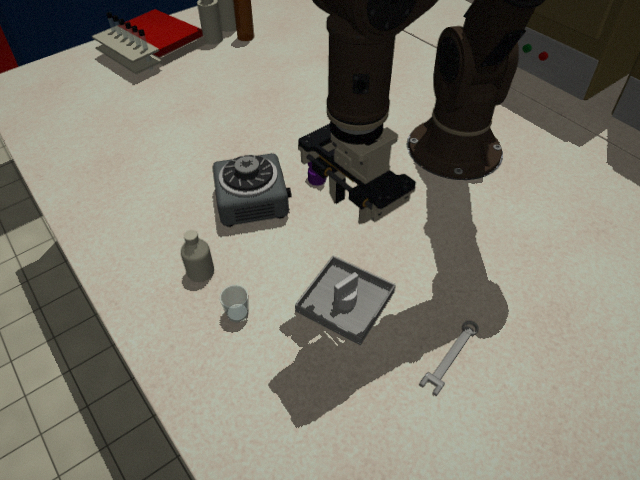

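The nut stands upright, wing on top, in the tray at (345,292). The gripper is clear, and the bottle, beaker, spanner and mill haven't moved.

```bash
python3 -c "
from cell import arm; print(arm.sign_off())"
```

```text
the job is handed in; nothing more can be done
None
```

The nut came free after about 55° clockwise and stands upright, released, in the tray with its wing on top; nothing else looks moved in the last picture, and the job is handed in at about 16.5 s.

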